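# Prop the guard cover and lock the trim knob

## Robot

A 7-joint arm with a two-finger parallel gripper is mounted at the origin on a cart in front of the work surface, level with it; the furniture and walls round the work are solid. World frame = base frame: x ahead of the robot, y to its left, z up, the work surface at z = 0. Lengths are in m, angles in rad, forces in N, time in s.
With the tool pointing down it reaches from about 0.425 to 0.925 m from the base axis. Payload 6.8 kg.
Tool frame: the origin (TCP) lies midway between the tips of the shut fingers; the grasp point (between the pads) lies robot.tcp_to_grasp behind it (robot.tcp_to_grasp is the distance from the TCP to the grasp point, in m); y points along the fingers, z is the direction in which the jaws open and shut, and the axes are right-handed (so a half turn about y gives the same grasp; the last joint's range is limited). The gripper opens to 85 mm and grips with 20 to 120 N. Pads are 22 mm wide; open, the fingers measure 114 mm over their backs; the gripper's body (76 mm by 85 mm) begins 54 mm behind the grasp point. The pads swing forward as they close: fully open they stand 13 mm farther back than shut.
Start: joints at [-0.108, 0.477, 0.022, 1.555, -0.011, 1.109, -0.083], TCP at [0.675, 0, 0.231] pointing down, gripper open.
Joint ranges: [-2.96, 2.96], [-0.34, 2.1], [-1.41, 1.46], [0.24, 2.44], [-1.37, 4.51], [0.17, 1.92], [-2.96, 2.96]. Speed limits (rad/s): [2.39, 2.39, 3.14, 3.14, 3.14, 3.14, 3.14].

## Interface

Orientations are given as a unit quaternion [w, x, y, z].
In Python, from workcell import robot gives the robot as it stands.
- The arm moves only by the tool play_rows, never from a script. Its argument "commands" is a list of rows, each a list of 3 entries, a list of its own where there are three numbers: the closure, from 0 (fully open) to 1 (shut), then the shift along the tool's x, y, z in units of 30 mm (1.0 is 30 mm), then the turn about the tool's y in units of 6 degrees (1.0 is 6 degrees). A call has 1 to 12 rows; each row is the pose to reach, as a shift and turn from the pose commanded when the call began, along the tool's axes at that moment; what a row does not reach only later rows make up. A row lasts 1/12 s, in which the tool goes at most 41.7 mm and 7.16 degrees, less where a joint would pass 70% of its speed; a pose out of reach is approached as far as the arm can. A call with a gripper value outside its range is refused whole. The fingers move at their own pace and stop on an object; the grip force is fixed at half the most. Time passes only in rows, so rows that repeat a pose let the fingers close. It gives the time, the measured TCP pose, the force and the opening at its end, in the units of the state.
- robot.get_state(): the state, without advancing time (a new reading comes with each control period).
- robot.camera(name): name is "scene" or "side" or "wrist"; returns (picture, depth): 384x512x3 uint8, red, green, blue; 384x512 float32, m along the optical axis (not along the pixel's ray), 0 where there is no reading.
- robot.get_calibration(name): a dict with "fov_y" (degrees; the focal length in pixels is half the picture's height over the tangent of half this angle, whatever the lens; pixels are square), "cx", "cy" (the principal point, pixels), "world_from_camera" (4x4, takes a point from camera to world coordinates); the wrist camera has in their place "tool_from_camera" (4x4, takes a point from camera to tool coordinates, whose origin is the TCP and whose axes are the tool frame's). Camera axes: x right, y down, z forward; pixel columns grow to the right and rows downward; lengths in m; the calibration is good to about 2 mm. A picture is of the moment at which its call begins: read the wrist's pose just before it. get_calibration takes no time and is no camera call.
- robot.hand_in(): hands the job in, once; it reports no verdict.
The state is a dict: "t": time; "q": joint angles; "qvel": joint speeds; "joint_torque": joint torques, N m; "tcp_pos": TCP position; "orientation": TCP orientation; "contact_force": force on the tool from outside, world axes, zero at the start; "torque": the same for the moment, N m; "grip_width": finger opening in m.
Only numpy, scipy, OpenCV 4.12 (cv2) and the standard library are available. Lean on these libraries where they do the work, as an engineer would, in place of code of your own. Each camera call takes 0.05 s, during which the arm holds its last target. There are 200 camera calls.

## Task

Use the red-headed prop pin to swing the sprung guard cover of the reference unit up by its lift rod, not with the fingers, and stand the pin fully down in the unit's socket so that the cover leans on it and stays open. Then turn the trim knob under the cover clockwise until you feel it bite, and nip it up by about another ten degrees: snug, not overtightened. Handle the unit gently and leave the tins and the memory stick where they are.

Things in the scene. Friction and masses are not known exactly. Their poses are not given: they have to be found in the camera images.
- unit: Fixed grey metal enclosure, 165 (x) x 160 (y) x 46 mm high; its flat deck is 46 mm above the worktop. Origin: on the worktop under its centre. x points from its front face (three binding posts) to its back, y to its left, z up. The cover's hinge line lies at unit x = +38 mm, 38 mm above the deck, along unit y. The socket is left of the cover, behind the hinge line.
- cover (a joint): Angle of the clear, yellow-framed flip cover, rad: 0 closed (level), 1.57 upright, stop 1.9. It reaches 110 mm forward from the hinge line, unit y -70 to +19 mm. A spring always pulls it shut (0.04 N m in all closed, 0.05 upright, also past upright). Leaning on the pin in the socket it stands at about 1.6 to 1.8 rad; under 1.45 it is not propped.
- lift_rod (a point): Mid-point of the cover's lift rod: a free-turning brass roller 10 mm thick, sticking out sideways at unit y +26 to +64 mm, 55 mm from the hinge line. Closed, it is 45 mm before and 32 mm above that line (70 mm over the deck): the upright pin pushing it level to the back swings the cover open, with free way over the hinge line to the socket. Its top rises to 98 mm over the deck at most.
- socket (a point): Centre of the mouth of the socket hole in the deck of the unit, 13.2 mm wide with a 2 mm chamfer, 36 mm deep, upright; at unit x +67, y +52 mm. Axes as the unit's.
- pin_stand: Fixed grey plastic block 64 x 64 x 36 mm in whose middle hole (15 mm wide, 28 mm deep) the prop pin is parked upright at the start. Origin: on the worktop under its centre.
- pin_grip (a point): Middle of the head of the prop pin. The pin is loose, 60 g, 170 mm long: a steel shank 12 mm thick with a red square head 18 x 18 x 42 mm at its top; this point is 148 mm above its foot. z points up the pin; x and y are square to the head's faces.
- pin_foot (a point): Centre of the end face of the pin's foot (tapered over the last 4 mm from 12 to 7 mm). Fully down in the socket it is 36 mm below the mouth.
- prop_pin: The prop pin itself; origin at the foot, z up the pin.
- knob_grip (a point): Point on the trim knob's axis, 24 mm above the deck: a black fluted round knob, 36 mm in diameter, top 30 mm over the deck, upright axis, at unit x -45, y -28 mm, under the closed cover. Axes as the unit's (this point does not turn with the knob).
- lock (a joint): Turn of the brass collar under the knob, rad, clockwise from above positive, 0 at the start. The knob runs almost free clockwise (0.025 N m) for an unknown 0.2 to 1.0 rad, then bites and winds the collar up: about 2.5 N m per rad, and 0.15 N m of friction. Wanted 0.08 to 0.35 (10 degrees: 0.17, 0.4 N m); over 0.4 is overtightened. Let go, it springs back and keeps about 0.06.
- tin_green: Bystander: white tin with a green lid, 38 mm across, 50 mm high, left of the unit; origin under its centre.
- tin_grey: Bystander: grey tin, 46 mm across, 34 mm high, right behind; origin under its centre.
- memory_stick: Bystander: red memory stick, 18 x 51 x 8 mm, lying to the left in front of the unit; origin under its centre.
Mind the look-alikes: they are no part of the job. Leave any purple look-alike of the prop_pin alone.

How it is judged:
By the outcome, as a careful person would: the job done as asked, in the order asked, and still so for the second after the job is handed in, with the robot touching nothing.
It also fails if it takes over 72 s, if anything falls off the work surface, if the arm or the gripper's body presses on something with over 40 N, if the wrist force passes 120 N, or if a joint passes its speed limit or range.

## Working session

There is one attempt and no reset: what is moved stays moved. The work goes in short steps, Python scripts to look and compute and a tool call to move; the robot and the scene stay as the last step left them, time stands still between calls to the robot, and variables do not carry over. Pictures are saved under pics/ and viewed, about 8 in all and at most 12, crops included, and the job is handed in when it is done.

Besides the shell and the picture viewer there is one more tool, called after "Call:" as name(argument=value, ...) on one line, values as JSON. play_rows: Moves the arm, as the interface text tells. Its arguments: {"type":"object","properties":{"commands":{"type":"array"}},"required":["commands"]}

```bash
mkdir -p pics; ls; cat > h.py <<'E'
import numpy as np, cv2
from workcell import robot
from scipy.spatial.transform import Rotation as R
def tool():
    s=robot.get_state(); w,x,y,z=s["orientation"]; T=np.eye(4); T[:3,:3]=R.from_quat([x,y,z,w]).as_matrix(); T[:3,3]=s["tcp_pos"]; return s,T
def cam(n):
    s,T=tool(); c=robot.get_calibration(n); p,d=robot.camera(n)
    W=np.array(c["world_from_camera"]) if n!="wrist" else T@np.array(c["tool_from_camera"])
    f=p.shape[0]/2/np.tan(np.radians(c["fov_y"])/2)
    return p,d,(f,c["cx"],c["cy"],W)
def pts(d,K):
    f,cx,cy,W=K; v,u=np.indices(d.shape); P=np.stack([(u-cx)/f*d,(v-cy)/f*d,d],-1)
    P=P@W[:3,:3].T+W[:3,3]; P[d==0]=np.nan; return P
def ray(u,v,K,z):
    f,cx,cy,W=K; r=W[:3,:3]@np.array([(u-cx)/f,(v-cy)/f,1]); o=W[:3,3]; return o+r*(z-o[2])/r[2]
def save(n,p): cv2.imwrite(f"pics/{n}.png",cv2.cvtColor(p,cv2.COLOR_RGB2BGR))
E
python3 - <<'E'
from h import *
s,T=tool(); print(s, robot.tcp_to_grasp); print(T.round(3))
for n in ("scene","side","wrist"):
    p,d,K=cam(n); save("a_"+n,p); np.savez(f"a_{n}.npz",p=p,d=d,f=K[0],cx=K[1],cy=K[2],W=K[3]); print(n,K, robot.get_calibration(n))
a=cv2.imread("pics/a_scene.png");b=cv2.imread("pics/a_side.png")
cv2.imwrite("pics/a.png",np.hstack([a,b])[:, :])
E
```

```text
pics
{'t': 0.0, 'q': array([-0.10813011,  0.47778863,  0.02232125,  1.55645955, -0.01146916,
        1.10932158, -0.08310749]), 'qvel': array([-0.00125214, -0.00082249, -0.00110269,  0.00107779,  0.00069009,
        0.00092329, -0.00178805]), 'joint_torque': array([-5.45967814e-04, -5.96443820e+01,  1.60769675e+00, -2.81194621e+01,
        1.24063640e-02,  9.39900521e-03,  2.20753498e-05]), 'tcp_pos': array([6.74396541e-01, 6.85513100e-06, 2.30329658e-01]), 'orientation': array([-0.49951861,  0.50051812, -0.50040266,  0.49955975]), 'contact_force': array([ 0.52655609,  0.07281881, -0.03868213]), 'torque': array([-0.00691562, -0.01412592, -0.00575367]), 'grip_width': 0.08530945524442723} 0.0187
[[ 0.    -0.002  1.     0.674]
 [-1.    -0.     0.     0.   ]
 [ 0.    -1.    -0.002  0.23 ]
 [ 0.     0.     0.     1.   ]]
scene (np.float64(455.76398936025504), 259.8195432637477, 191.0559077365459, array([[ 0.80272124, -0.45757576,  0.38244351,  0.14610885],
       [-0.59634651, -0.61921581,  0.51082542, -0.62342449],
       [ 0.00307374, -0.63811927, -0.76993139,  1.00533775],
       [ 0. 
[... 1229 characters left out ...]

       [-9.85613534e-04, -9.57370081e-01, -2.88862523e-01,
         7.20162850e-02],
       [-2.93562451e-03,  2.88864188e-01, -9.57365585e-01,
         3.73464720e-01],
       [ 0.00000000e+00,  0.00000000e+00,  0.00000000e+00,
         1.00000000e+00]])) {'fov_y': 59.835194139386026, 'cx': 261.6318879960473, 'cy': 184.82126764440628, 'tool_from_camera': array([[ 9.70833901e-04,  9.57401556e-01,  2.88758234e-01,
        -7.20183950e-02],
       [ 1.33164509e-03, -2.88759352e-01,  9.57400785e-01,
        -1.43029906e-01],
       [ 9.99998642e-01, -5.44953656e-04, -1.55525644e-03,
         4.84390022e-04],
       [ 0.00000000e+00,  0.00000000e+00,  0.00000000e+00,
         1.00000000e+00]])}
```

View pics/a_scene.png

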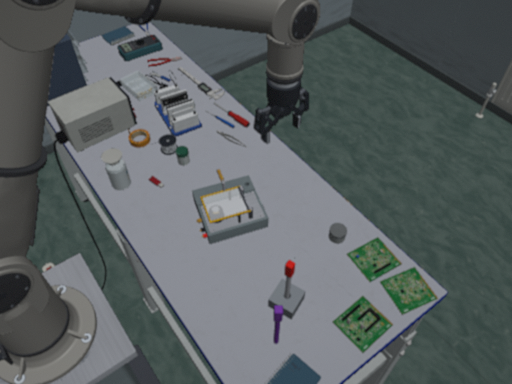

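View pics/a_side.png

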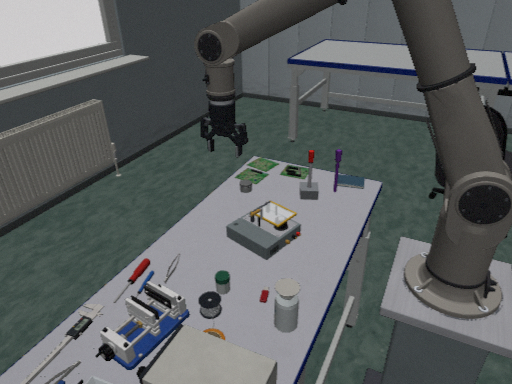

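The scene view shows the unit at (230,207) and the memory stick at (157,181). The green tin is at (183,155) and the grey tin at (338,232). There are two pin candidates. The red-headed one at (290,270) stands in a grey block, and the purple one at (278,320) is the look-alike. The red one fits the description. Next I measure and confirm it in a crop.

```bash
python3 - <<'E'
from h import *
L={}
for n in ("scene","side"):
    a=np.load(f"a_{n}.npz"); L[n]=(a["p"],a["d"],(float(a["f"]),float(a["cx"]),float(a["cy"]),a["W"]))
p,d,K=L["scene"]; P=pts(d,K)
def rect(m,P,tag):
    q=P[m][:,:2]; r=cv2.minAreaRect((q*1000).astype(np.float32)); print(tag,m.sum(),np.round(r[0],1),np.round(r[1],1),round(r[2],2),P[m].mean(0).round(4)); return r
for n in L:
    p,d,K=L[n]; P=pts(d,K); h=cv2.cvtColor(p,cv2.COLOR_RGB2HSV).astype(int)
    v,u=np.indices(d.shape)
    red=((h[...,0]<8)|(h[...,0]>172))&(h[...,1]>150)&(h[...,2]>80)
    k,lab,st,ce=cv2.connectedComponentsWithStats(red.astype(np.uint8))
    for i in range(1,k):
        if st[i,4]>15: print(n,"red",st[i],ce[i].round(1),np.nanmedian(P[lab==i],0).round(4),np.nanmax(P[lab==i],0).round(4),np.nanmin(P[lab==i],0).round(4))
    z=P[...,2]
    # deck & stand-top
    for nm,lo,hi in(("deck",.043,.050),("stand",.032,.040)):
        m=((z>lo)&(z<hi)).astype(np.uint8)
        k,lab,st,ce=cv2.connectedComponentsWithStats(m)
        for i in range(1,k):
            if st[i,4]>120: 
                mm=lab==i; rect(mm,P,f"{n} {nm} {ce[i].round()}")
p,d,K=L["scene"]
c1=cv2.resize(p[165:250,180:280],None,fx=4,fy=4,interpolation=cv2.INTER_CUBIC)
c2=cv2.resize(p[250:350,240:340],None,fx=3.4,fy=3.4,interpolation=cv2.INTER_CUBIC)
pad=np.zeros((340,790,3),np.uint8); pad[:340,:400]=c1; pad[:340,400:740]=c2
p2=L["side"][0]; c3=cv2.resize(p2[195:260,220:310],None,fx=4,fy=4,interpolation=cv2.INTER_CUBIC)
pad=np.vstack([pad,np.zeros((260,790,3),np.uint8)]); pad[340:,:360]=c3
c4=cv2.resize(p2[145:210,290:350],None,fx=4,fy=4,interpolation=cv2.INTER_CUBIC); pad[340:,400:640]=c4
save("b",pad)
E
```

```text
scene red [229 112  19  14  85] [238.6 118.6] [0.7623 0.3163 0.0176] [0.7746 0.3647 0.0238] [0.7538 0.2804 0.009 ]
scene red [150 177   9   7  33] [154.2 180.3] [0.4206 0.256  0.0055] [0.4273 0.2726 0.0081] [4.135e-01 2.385e-01 1.000e-04]
scene red [286 261   9  16  80] [290.1 266.7] [ 0.4887 -0.2722  0.174 ] [ 0.4983 -0.2609  0.1798] [ 0.4816 -0.2793  0.1428]
scene deck [244. 189.] 226 [580.5  42.8] [104.3  76.7] 73.35 [0.5934 0.0465 0.0446]
scene deck [234. 220.] 485 [517.2 -17.3] [ 75.  164.9] 70.71 [ 0.5118 -0.0256  0.0447]
scene stand [138.  44.] 176 [691.4 873.1] [ 72.5 149.8] 85.67 [0.6881 0.8716 0.0343]
scene stand [102. 133.] 152 [380.8 495.1] [ 35.  206.3] 84.58 [0.376  0.4939 0.036 ]
scene stand [167. 141.] 133 [519.8 350.3] [50.2 50.8] 42.83 [0.519  0.349  0.0345]
scene stand [286. 297.] 468 [ 490.2 -268.3] [65.8 64.4] 22.12 [ 0.4878 -0.2708  0.0341]
scene stand [ 49. 345.] 251 [  6.4 -40.6] [142.4  65.6] 10.72 [ 0.0066 -0.0554  0.0361]
side red [309 150   5  12  54] [310.8 155.2] [ 0.4881 -0.2593  0.1645] [ 0.4989 -0.2518  0.179 ] [ 0.4799 -0.2732  0.1397]
side red [130 259  20  21 131] [139.6 268.7] [0.7618 0.3269 0.02  ] [0.7737 0.3674 0.0252] [0.7508 0.2876 0.0128]
side red [261 291   7  11  57] [264.  295.5] [0.4188 0.2592 0.0081] [0.4294 0.2757 0.0131] [0.41   0.2398 0.0055]
side deck [261. 230.] 1180 [532.4  31.7] [161.9 168. ] 74.0 [0.526  0.059  0.0464]
side deck [450. 284.] 138 [ 8.6 47.1] [ 48.8 132.6] 81.26 [0.0069 0.0583 0.046 ]
side stand [308. 187.] 160 [ 491.2 -266.1] [62.  72.2] 20.89 [ 0.4903 -0.2612  0.0362]
side stand [263. 239.] 162 [506.5  83.9] [223.7 114.3] 26.87 [0.506  0.0847 0.0359]
side stand [454. 287.] 247 [-4.2 36.1] [153.   81.1] 0.42 [-0.004   0.0539  0.0362]
side stand [209. 299.] 308 [521.2 353.2] [53.2 53.1] 48.0 [0.5213 0.3535 0.0369]
```

View pics/b.png

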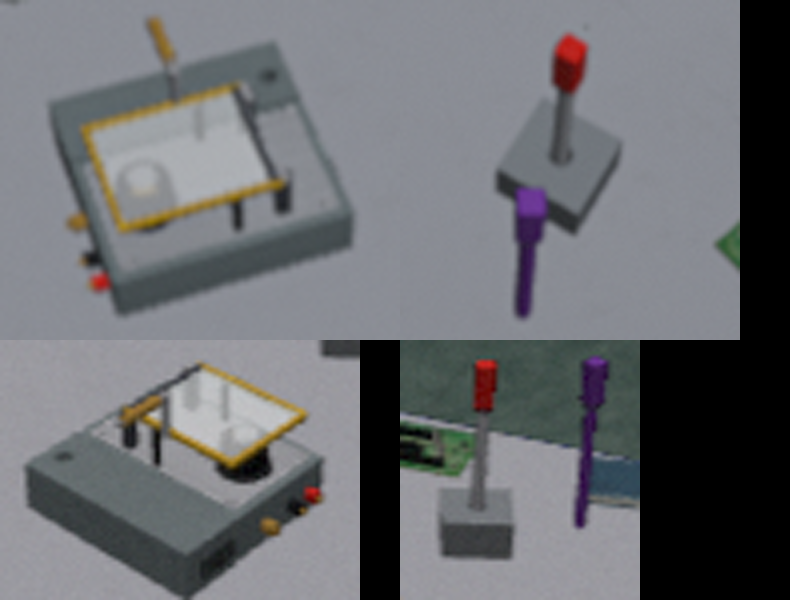

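View pics/a_wrist.png

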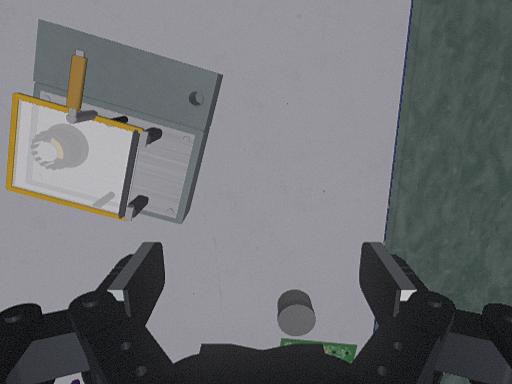

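```bash
python3 - <<'E'
from h import *
L={}
for n in ("scene","side","wrist"):
    a=np.load(f"a_{n}.npz"); L[n]=(a["p"],a["d"],(float(a["f"]),float(a["cx"]),float(a["cy"]),a["W"]))
KW=L["wrist"][2]
print("red head z.156", ray(290.1,266.7,L["scene"][2],.160), ray(310.8,155.2,L["side"][2],.160))
for n in("scene","side"):
    p,d,K=L[n]; h=cv2.cvtColor(p,cv2.COLOR_RGB2HSV).astype(int); P=pts(d,K)
    m=(h[...,0]>125)&(h[...,0]<150)&(h[...,1]>120); v,u=np.nonzero(m); q=P[m]
    for lo,hi in((0,.03),(.05,.1),(.13,.2)): 
        s=(q[:,2]>lo)&(q[:,2]<hi); print(n,"purple",lo,s.sum(),np.median(q[s],0).round(3) if s.any() else "")
A=[ray(*c,KW,.046)[:2] for c in((40,20),(222,74),(183,222))]
print("corners",np.round(A,4))
e=A[1]-A[0]; print("left edge len",np.hypot(*e),"yaw",np.degrees(np.arctan2(e[1],e[0])))
e2=A[1]-A[2]; print("back len",np.hypot(*e2),"yaw",np.degrees(np.arctan2(e2[1],e2[0]))-90)
print("centre",(A[0]+A[2])/2)
# socket in wrist: dark blob
p,d,K=L["wrist"]; g=p[88:108,186:208].mean(2); m=g<np.median(g)*.7; v,u=np.nonzero(m); c=(u.mean()+186,v.mean()+88); S=ray(*c,K,.046); print("socket",c,m.sum(),S)
P=pts(d,K); h=cv2.cvtColor(p,cv2.COLOR_RGB2HSV).astype(int)
m=(h[...,0]>12)&(h[...,0]<25)&(h[...,1]>130); m[:,100:]=0; m[90:]=0; m[:,:60]=0
print("rod",np.nanmedian(P[m],0),m.sum())
for y in(16.7,):
  for yaw in(-16,-16.7):
    r=np.radians(yaw);Rm=np.array([[np.cos(r),-np.sin(r)],[np.sin(r),np.cos(r)]]); print(yaw,"from socket centre",S[:2]-Rm@[.067,.052],"rod from socket",S[:2]+Rm@([-.074,-.007]))
E
```

```text
red head z.156 [ 0.49348837 -0.26774096  0.16      ] [ 0.49020567 -0.26578852  0.16      ]
scene purple 0 10 [ 0.409 -0.335  0.024]
scene purple 0.05 28 [ 0.408 -0.335  0.076]
scene purple 0.13 112 [ 0.409 -0.335  0.166]
side purple 0 12 [ 0.41  -0.325  0.018]
side purple 0.05 36 [ 0.411 -0.323  0.071]
side purple 0.13 65 [ 0.409 -0.323  0.155]
corners [[ 0.4762  0.1271]
 [ 0.6373  0.0811]
 [ 0.5906 -0.068 ]]
left edge len 0.1675347256909268 yaw -15.93331946840106
back len 0.156250504504256 yaw -17.383649975208428
centre [0.53341376 0.02954629]
socket (np.float64(193.0843373493976), np.float64(98.65060240963855)) 83 [0.6089931  0.05886788 0.046     ]
rod [0.54140123 0.0798327  0.12036576] 493
-16 from socket centre [0.53025542 0.02734997] rod from socket [0.53593027 0.07253621]
-16.7 from socket centre [0.52987625 0.02831426] rod from socket [0.53610271 0.0734278 ]
```

Call:
play_rows(commands=[[0, [4, -2.3, -3], 0], [0, [9, -2.3, -6.2], 0], [0, [9, -2.3, -6.2], 0], [0, [9, -2.3, -6.2], 0], [0, [9, -2.3, -6.2], 0], [0, [9, -2.3, -6.2], 0], [0, [9, -2.3, -6.2], 0], [0, [9, -2.3, -6.2], 0], [0, [9, -2.3, -6.2], 0], [0, [9, -2.3, -6.2], 0], [0, [9, -2.3, -6.2], 0], [0, [9, -2.3, -6.2], 0]])

```text
t: 1.15
tcp_pos: [0.4898, -0.2683, 0.2998]
orientation: [0.501, -0.5, 0.5, -0.499]
contact_force: [-0.7, -0.3, -0.7]
grip_width: 0.0857
```

```bash
python3 - <<'E'
from h import *
p,d,K=cam("wrist"); save("c_wrist",p); P=pts(d,K); h=cv2.cvtColor(p,cv2.COLOR_RGB2HSV).astype(int)
red=((h[...,0]<8)|(h[...,0]>172))&(h[...,1]>130)&(h[...,2]>60)
k,lab,st,ce=cv2.connectedComponentsWithStats(red.astype(np.uint8))
i=1+np.argmax(st[1:,4]); m=lab==i; print(st[i],ce[i])
top=m&(P[...,2]>.172); q=P[top]; print("top",top.sum(),np.median(q,0),q[:,2].max()); v,u=np.nonzero(top)
box=cv2.boxPoints(cv2.minAreaRect(np.stack([u,v],1).astype(np.float32))); print(box)
B=np.array([ray(*b,K,.177)[:2] for b in box]); print("centre",B.mean(0),"sides",[np.linalg.norm(B[j]-B[j-1]).round(4) for j in range(4)], "angles",[np.degrees(np.arctan2(*(B[j]-B[j-1])[::-1])).round(1) for j in range(4)])
z=P[...,2]; sm=(z>.032)&(z<.040); k,lab,st,ce=cv2.connectedComponentsWithStats(sm.astype(np.uint8)); i=1+np.argmax(st[1:,4]); r=cv2.minAreaRect((P[lab==i][:,:2]*1000).astype(np.float32)); print("stand",r)
E
```

```text
[252 164  25  24 408] [263.79411765 175.35784314]
top 406 [ 0.49173463 -0.26795786  0.17807953] 0.1802566718843095
[[250.41379 170.03447]
 [269.8965  162.24138]
 [277.27585 180.68965]
 [257.79312 188.48274]]
centre [ 0.49162714 -0.26832063] sides [np.float64(0.017), np.float64(0.0173), np.float64(0.0168), np.float64(0.0175)] angles [np.float64(110.8), np.float64(22.4), np.float64(-68.2), np.float64(-157.2)]
stand ((491.1246337890625, -268.47149658203125), (64.06644439697266, 64.17803955078125), 21.853219985961914)
```

View pics/c_wrist.png

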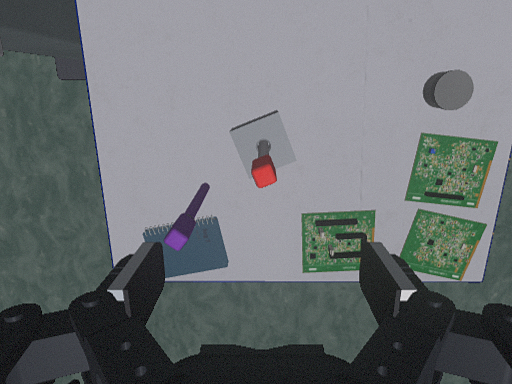

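The wrist picture shows the red head at (264,175), centred over the grey stand, so this is the prop pin. The purple look-alike is at (177,238), well clear. Next I turn the jaws to 22° and grasp.

Call:
play_rows(commands=[[0, [0, 0, 0.06], -1.2], [0, [0, 0, 0.06], -2.4], [0, [0, 0.5, 0.06], -3.67], [0, [0, 1.5, 0.06], -3.67], [0, [0, 2.5, 0.06], -3.67], [0, [0, 3.5, 0.06], -3.67], [0, [0, 4.5, 0.06], -3.67], [0, [0, 5.42, 0.06], -3.67], [0, [0, 5.42, 0.06], -3.67], [0, [0, 5.42, 0.06], -3.67]])

```text
t: 2.03
tcp_pos: [0.4906, -0.2684, 0.1366]
orientation: [-0.587, 0.587, -0.396, 0.393]
contact_force: [-0.1, -0.0, 0.3]
grip_width: 0.0852
```

Call:
play_rows(commands=[[1, [0, 0, 0], 0], [1, [0, 0, 0], 0], [1, [0, 0, 0], 0], [1, [0, 0, 0], 0], [1, [0, 0, 0], 0], [1, [0, 0, 0], 0], [1, [0, 0, 0], 0], [1, [0, 0, 0], 0], [1, [0, 0, 0], 0], [1, [0, 0, 0], 0]])

```text
t: 2.87
tcp_pos: [0.4912, -0.2703, 0.1385]
orientation: [0.586, -0.586, 0.395, -0.396]
contact_force: [-1.7, -0.5, 6.4]
grip_width: 0.0169
```

Call:
play_rows(commands=[[1, [0, -0.3, 0], 0], [1, [0, -1, 0], 0], [1, [0, -1.8, 0], 0], [1, [0, -2.8, 0], 0], [1, [0, -3.8, 0], 0], [1, [0, -4.6, 0], 0], [1, [0, -5.07, 0], 0], [1, [0, -5.07, 0], 0], [1, [0, -5.07, 0], 0]])

```text
t: 3.62
tcp_pos: [0.4908, -0.27, 0.2903]
orientation: [0.586, -0.586, 0.395, -0.396]
contact_force: [-0.4, 0.0, -1.4]
grip_width: 0.0171
```

Call:
play_rows(commands=[[1, [-0.4, 0, 0.18], 0.4], [1, [-1.2, 0, 0.54], 1], [1, [-2.2, 0, 1], 1.7], [1, [-3.3, 0, 1.5], 2.4], [1, [-4.4, 0, 2], 3.1], [1, [-5.5, 0, 2.5], 3.8], [1, [-6.6, 0, 3], 4.5], [1, [-7.7, 0, 3.5], 5.2], [1, [-8.8, 0, 4], 5.8], [1, [-9.8, 0, 4.4], 6.2], [1, [-10.5, 0, 4.75], 6.42], [1, [-10.81, 0, 4.88], 6.42]])

```text
t: 4.62
tcp_pos: [0.5036, 0.0897, 0.288]
orientation: [0.424, -0.425, 0.566, -0.565]
contact_force: [-0.3, -0.4, -1.2]
grip_width: 0.0175
```

```bash
cp h.py h.py.bak; python3 - <<'E'
from h import *
p,d,K=cam("wrist"); save("d_wrist",p); np.savez("d_wrist.npz",p=p,d=d,f=K[0],cx=K[1],cy=K[2],W=K[3])
s,T=tool(); print(T.round(4),s["t"],s["grip_width"],s["q"].round(2)); 
for n in("scene","side"):
    q,dd,Kn=cam(n); save("d_"+n,q); np.savez(f"d_{n}.npz",p=q,d=dd,f=Kn[0],cx=Kn[1],cy=Kn[2],W=Kn[3])
E
```

```text
[[-2.779e-01 -2.900e-03  9.606e-01  5.037e-01]
 [-9.606e-01  9.000e-04 -2.779e-01  8.990e-02]
 [-0.000e+00 -1.000e+00 -3.000e-03  2.882e-01]
 [ 0.000e+00  0.000e+00  0.000e+00  1.000e+00]] 4.6667 0.016964787465062116 [-0.2   0.16 -0.11  1.86  0.02  1.12 -0.6 ]
```

View pics/d_wrist.png

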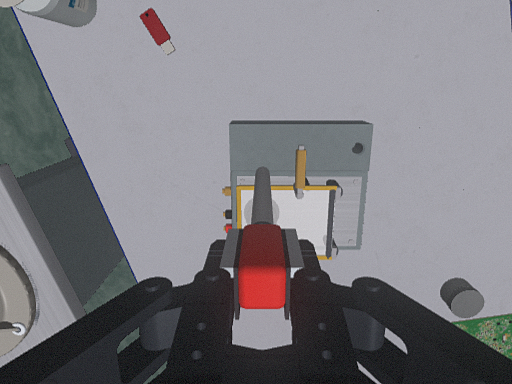

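```bash
python3 - <<'E'
from h import *
a=np.load("d_wrist.npz"); p=a["p"]; d=a["d"]; K=(float(a["f"]),float(a["cx"]),float(a["cy"]),a["W"])
P=pts(d,K); x0,y0=345,136; g=cv2.GaussianBlur(p,(3,3),0)[y0:y0+24,x0:x0+26].mean(2); print(g.astype(int)[::2,::2])
m=g<75; k,lab,st,ce=cv2.connectedComponentsWithStats(m.astype(np.uint8)); 
for i in range(1,k): print("sock blob",st[i],ce[i]+[x0,y0],ray(*(ce[i]+[x0,y0]),K,.046))
# pin shank: columns near 262 between rows 165..215, depth-based
for r in range(166,222,6):
    row=P[r,235:290]; ok=row[:,2]>.13; u=np.nonzero(ok)[0]+235
    if len(u): print(r,u.min(),u.max(),np.nanmedian(P[r,u],0).round(4))
s,T=tool()
print("TCP->tool frame of shank pts"); 
ys=P[160:225,240:285]; ok=(ys[...,2]>.13); q=(ys[ok]-T[:3,3])@T[:3,:3]; 
for lo in np.arange(.0,.14,.02):
    t=(q[:,1]>lo)&(q[:,1]<lo+.02); print(round(lo,2),t.sum(),q[t].mean(0).round(4) if t.any() else "")
m=(P[...,2]>.042)&(P[...,2]<.051); k,lab,st,ce=cv2.connectedComponentsWithStats(m.astype(np.uint8)); 
for i in range(1,k):
    if st[i,4]>200:
        r=cv2.minAreaRect((P[lab==i][:,:2]*1000).astype(np.float32)); print(st[i],r)
h=cv2.cvtColor(p,cv2.COLOR_RGB2HSV).astype(int)
m=(h[...,0]>12)&(h[...,0]<25)&(h[...,1]>130); m[:,:290]=0;m[:,310:]=0;m[:140]=0;m[186:]=0
q=P[m&(P[...,2]>.1)]; print("rod",np.median(q,0),q.min(0),q.max(0),((np.median(q,0)-T[:3,3])@T[:3,:3]).round(4))
E
```

```text
[[120 120 121 121 121 124 121 122 121 120 122 121 120]
 [119 120 120 121 121 121 121 120 120 121 122 121 122]
 [119 119 120 119 121 121 121 121 120 121 122 121 122]
 [119 120 119 120 121 114  99 105 117 121 121 121 122]
 [119 118 120 121 123  86  65  66  84 112 119 122 121]
 [120 119 121 122 106  71  66  67  65  98 117 122 119]
 [119 119 122 112  76  71  69  68  64  96 115 121 120]
 [120 118 120 112  73  73  72  70  72 101 117 120 119]
 [120 120 120 119  95  79  76  79  96 112 119 120 120]
 [119 120 118 119 120 114 108 108 113 120 119 119 122]
 [120 121 118 119 119 118 119 119 121 120 119 120 124]
 [120 118 117 118 118 118 119 121 121 122 120 120 124]]
sock blob [ 8  8 10  8 59] [357.62711864 147.79661017] [0.6108561  0.05946094 0.046     ]
166 261 263 [0.5061 0.0967 0.1617]
172 256 269 [0.5064 0.096  0.1794]
178 255 269 [0.5062 0.0964 0.1971]
184 254 270 [0.5063 0.0962 0.2112]
190 254 270 [0.5063 0.0961 0.2266]
196 253 271 [0.5062 0.096  0.2381]
202 253 271 [0.5064 0.096  0.2486]
208 252 271 [0.5061 0.096  0.2582]
214 252 272 [0.5065 0.096  0.268 ]
220 251 272 [0.5063 0.0959 0.2757]
TCP->tool frame of shank pts
0.0 173 [-0.0115  0.0129 -0.0013]
0.02 261 [-0.0106  0.0294 -0.0014]
0.04 192 [-0.0106  0.0495 -0.0013]
0.06 151 [-0.0106  0.0695 -0.0014]
0.08 115 [-0.0105  0.0895 -0.0013]
0.1 93 [-0.0107  0.1096 -0.0014]
0.12 27 [-0.0105  0.1236 -0.0009]
0.14 0 
[ 229  123  144  127 9781] ((531.537353515625, 29.026046752929688), (160.12644958496094, 165.4286346435547), 73.29009246826172)
rod [0.53904175 0.07664656 0.12053787] [0.53119043 0.0576094  0.11749559] [0.54628875 0.09205128 0.1230558 ] [-0.0021  0.168   0.036 ]
```

The wrist view shows the pin upright in the grip with its foot at (262,170). The rod is at (300,170) and the socket at (358,148). The socket measures (0.611, 0.0595), and the deck rectangle predicts the same point to within 1 mm. Next I lower in front of the rod and push.

Call:
play_rows(commands=[[1, [0, 0.4, 0], 0], [1, [0, 1.1, 0], 0], [1, [0, 1.8, 0], 0], [1, [0, 2.2, 0], 0], [1, [0, 2.2, 0], 0], [1, [0, 2.2, 0], 0]])

```text
t: 5.27
tcp_pos: [0.5046, 0.0833, 0.2233]
orientation: [0.422, -0.423, 0.567, -0.567]
contact_force: [0.6, -0.6, -1.1]
grip_width: 0.0172
```

Call:
play_rows(commands=[[1, [0, 0, 0.3], 0], [1, [0, 0, 0.6], 0], [1, [0, 0, 0.9], 0], [1, [0, 0, 1.2], 0], [1, [-0.05, 0, 1.5], 0], [1, [-0.1, 0, 1.8], 0], [1, [-0.1, 0, 2.1], 0], [1, [-0.1, 0, 2.4], 0], [1, [-0.1, 0, 2.7], 0], [1, [-0.1, 0, 3.0], 0], [1, [-0.1, 0, 3.0], 0], [1, [-0.1, 0, 3.0], 0]])

```text
t: 6.27
tcp_pos: [0.5925, 0.0625, 0.2237]
orientation: [-0.423, 0.423, -0.567, 0.567]
contact_force: [-0.2, 0.7, -0.5]
grip_width: 0.017
```

```bash
python3 - <<'E'
from h import *
p,d,K=cam("wrist"); s,T=tool(); save("e_wrist",p); np.savez("e_wrist.npz",p=p,d=d,f=K[0],cx=K[1],cy=K[2],W=K[3],T=T); print(T.round(4),s["contact_force"],s["grip_width"])
q,_,_=cam("side"); r,_,_=cam("scene")
save("e_mix",np.hstack([p[60:360,100:420], cv2.resize(q[140:290,200:360],(320,300)), cv2.resize(r[100:250,170:300],(160,185)).repeat(1,0)[:185].__class__((300,160,3),np.uint8)*0 if False else cv2.resize(r[120:240,190:270],(160,300))]))
E
```

```text
[[-2.843e-01 -4.000e-04  9.587e-01  5.920e-01]
 [-9.587e-01 -2.000e-04 -2.843e-01  6.270e-02]
 [ 3.000e-04 -1.000e+00 -4.000e-04  2.236e-01]
 [ 0.000e+00  0.000e+00  0.000e+00  1.000e+00]] [-1.26530625 -0.06149278 -0.8651693 ] 0.01743437328984589
```

View pics/e_mix.png

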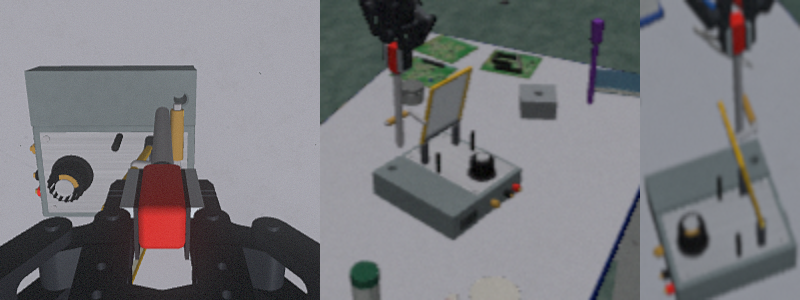

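The cover is up. The wrist and side views show the rod resting behind the pin and the knob exposed. Next I move over the socket and check the pin against it.

Call:
play_rows(commands=[[1, [0, 0, 0.2], 0], [1, [0, 0, 0.4], 0], [1, [-0.02, 0, 0.6], 0], [1, [-0.02, 0, 0.6], 0], [1, [-0.02, 0, 0.6], 0], [1, [-0.02, 0, 0.6], 0]])

```text
t: 6.92
tcp_pos: [0.6097, 0.0584, 0.2238]
orientation: [-0.423, 0.423, -0.567, 0.567]
contact_force: [-0.5, -0.8, -0.1]
grip_width: 0.0172
```

```bash
python3 - <<'E'
from h import *
p,d,K=cam("wrist"); s,T=tool(); np.savez("f_wrist.npz",p=p,d=d,f=K[0],cx=K[1],cy=K[2],W=K[3],T=T); print(T[:3,3].round(4),s["contact_force"].round(2),s["grip_width"])
P=pts(d,K); q=(P-T[:3,3])@T[:3,:3]; m=(q[...,1]>.02)&(q[...,1]<.125)&(abs(q[...,2])<.009)&(abs(q[...,0])<.02)
for lo in(.02,.05,.08,.1): 
    t=q[m&(q[...,1]>lo)&(q[...,1]<lo+.03)]; print("shank tool",lo,len(t),np.median(t,0).round(4),t.min(0).round(4))
# expected pixel of socket by estimate
f,cx,cy,W=K; X=np.array([.6109,.0595,.046]); c=W[:3,:3].T@(X-W[:3,3]); u,v=f*c[0]/c[2]+cx,f*c[1]/c[2]+cy; print("socket px",u,v)
u,v=int(u),int(v); save("f_crop",cv2.resize(p[v-70:v+80,u-100:u+100],None,fx=4,fy=4,interpolation=cv2.INTER_CUBIC)); print(u-100,v-70)
E
```

```text
[0.6095 0.0584 0.2238] [-1.59 -0.67  0.3 ] 0.017299257590491036
shank tool 0.02 362 [-0.0067  0.0332  0.0009] [-0.008   0.0201 -0.0052]
shank tool 0.05 240 [-0.0067  0.0635  0.0009] [-0.008   0.05   -0.0052]
shank tool 0.08 265 [-0.0064  0.0972  0.0046] [-0.0173  0.08   -0.0052]
shank tool 0.1 115 [-0.0067  0.1111  0.0009] [-0.0173  0.1001 -0.0052]
socket px 262.03470440882546 159.4281262958615
162 89
```

View pics/f_crop.png

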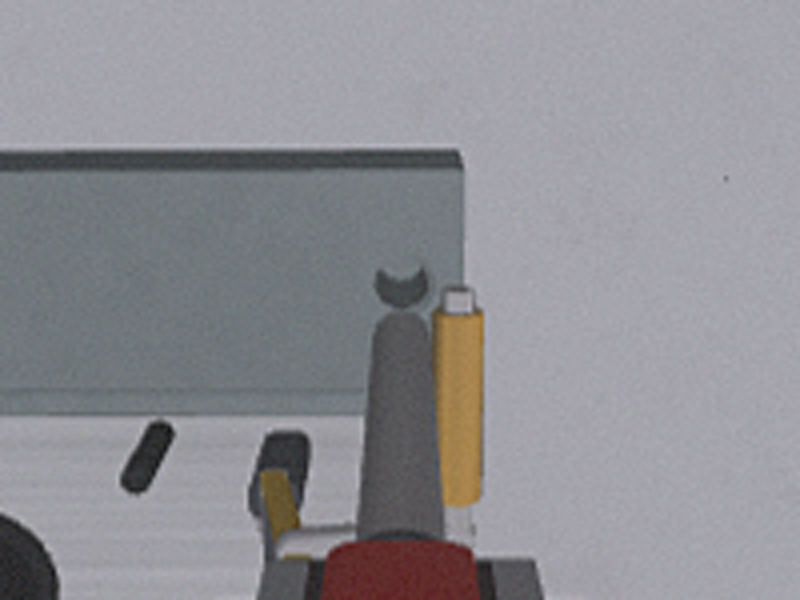

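The crop shows the socket at (262.5,159), right under the pin foot: the offsets agree within about 0.5 mm. Next I lower the pin.

Call:
play_rows(commands=[[1, [0, 0.4, 0], 0], [1, [0, 0.9, 0], 0], [1, [0, 1.3, 0], 0], [1, [0, 1.5, 0], 0], [1, [0, 1.7, 0], 0], [1, [0, 1.9, 0], 0], [1, [0, 2.0, 0], 0], [1, [0, 2.0, 0], 0], [1, [0, 2.0, 0], 0]])

```text
t: 7.72
tcp_pos: [0.6094, 0.0583, 0.1638]
orientation: [0.423, -0.423, 0.567, -0.567]
contact_force: [-1.3, 0.7, -1.3]
grip_width: 0.0174
```

Call:
play_rows(commands=[[1, [0, 0.2, 0], 0], [1, [0, 0.4, 0], 0], [1, [0, 0.55, 0], 0], [1, [0, 0.65, 0], 0], [1, [0, 0.72, 0], 0], [1, [0, 0.72, 0], 0], [1, [0, 0.72, 0], 0]])

```text
t: 8.3
tcp_pos: [0.6094, 0.0584, 0.142]
orientation: [0.423, -0.423, 0.567, -0.566]
contact_force: [-1.2, 0.7, -0.6]
grip_width: 0.0173
```

Call:
play_rows(commands=[[1, [0, 0.03, 0], 0], [1, [0, 0.06, 0], 0], [1, [0, 0.08, 0], 0], [1, [0, 0.08, 0], 0], [1, [0, 0.08, 0], 0]])

```text
t: 8.72
tcp_pos: [0.6099, 0.0584, 0.1405]
orientation: [-0.423, 0.423, -0.566, 0.567]
contact_force: [-2.8, -0.7, 4.5]
grip_width: 0.0172
```

Call:
play_rows(commands=[[0.8, [0, 0, 0], 0], [0.6, [0, 0, 0], 0], [0.3, [0, 0, 0], 0], [0, [0, 0, 0], 0], [0, [0, 0, 0], 0], [0, [0, 0, 0], 0], [0, [0, 0, 0], 0], [0, [0, 0, 0], 0]])

```text
t: 9.38
tcp_pos: [0.6095, 0.0583, 0.1398]
orientation: [-0.423, 0.423, -0.567, 0.567]
contact_force: [0.1, -0.8, 0.1]
grip_width: 0.0853
```

Call:
play_rows(commands=[[0, [0, -0.3, 0], 0], [0, [0, -0.8, 0], 0], [0, [0, -1.8, 0], 0], [0, [0, -2.8, 0], 0], [0, [0, -3.8, 0], 0], [0, [0, -4.8, 0], 0], [0, [0, -4.8, 0], 0], [0, [0, -4.8, 0], 0], [0, [0, -4.8, 0], 0]])

```text
t: 10.13
tcp_pos: [0.6092, 0.0583, 0.2838]
orientation: [0.423, -0.423, 0.567, -0.567]
contact_force: [-0.4, 0.5, -0.4]
grip_width: 0.0854
```

```bash
python3 - <<'E'
from h import *
p,d,K=cam("wrist"); s,T=tool(); print(T.round(4),s["contact_force"].round(2),s["grip_width"],s["q"].round(2))
P=pts(d,K); h=cv2.cvtColor(p,cv2.COLOR_RGB2HSV).astype(int)
red=((h[...,0]<8)|(h[...,0]>172))&(h[...,1]>130)&(h[...,2]>50)&(P[...,2]>.12)
q=P[red]; print("head top z pct",red.sum(),np.percentile(q[:,2],[5,50,90,98]).round(4),np.median(q[q[:,2]>.174],0).round(4) if (q[:,2]>.174).any() else "")
np.savez("g_wrist.npz",p=p,d=d,f=K[0],cx=K[1],cy=K[2],W=K[3],T=T)
a,b,Ks=cam("side"); c,_,_=cam("scene")
o=np.zeros((600,800,3),np.uint8); o[:384,:512]=p; o[:280,512:]=cv2.resize(a[150:250,220:310],(288,280)); o[280:600,512:]=cv2.resize(c[140:250,190:290],(288,320)); save("g_mix",o)
E
```

```text
[[-2.840e-01 -1.600e-03  9.588e-01  6.088e-01]
 [-9.588e-01 -3.000e-04 -2.840e-01  5.820e-02]
 [ 8.000e-04 -1.000e+00 -1.500e-03  2.830e-01]
 [ 0.000e+00  0.000e+00  0.000e+00  1.000e+00]] [ 0.22  0.5  -0.66] 0.08518149390005753 [-0.15  0.33 -0.07  1.65  0.02  1.16 -0.51]
head top z pct 624 [0.1509 0.1796 0.1809 0.1815] [0.6033 0.063  0.1799]
```

View pics/g_mix.png

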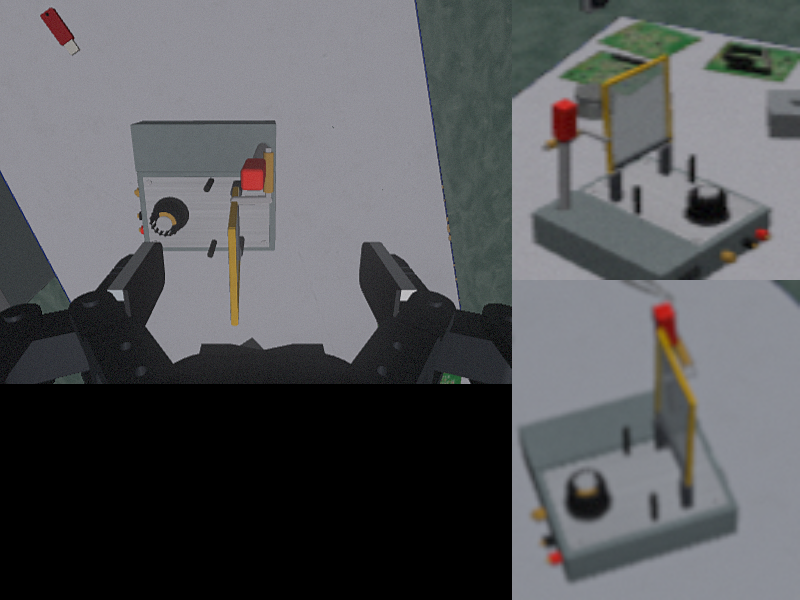

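The head top is at z = 0.180, exactly the height for a fully seated pin, and the side view shows the cover up, leaning on it. There are two black pegs on the deck near the knob, so I locate those and check the cover angle.

```bash
python3 - <<'E'
from h import *
a=np.load("g_wrist.npz"); p=a["p"]; d=a["d"]; K=(float(a["f"]),float(a["cx"]),float(a["cy"]),a["W"]); P=pts(d,K)
r=np.radians(-16.7); Rm=np.array([[np.cos(r),-np.sin(r)],[np.sin(r),np.cos(r)]]); C=np.array([.5315,.029])
U=P.copy(); U[...,:2]=(P[...,:2]-C)@Rm; U[...,2]-=.046; U*=1000
m=(U[...,2]>8)&(abs(U[...,0])<90)&(abs(U[...,1])<85); 
k,lab,st,ce=cv2.connectedComponentsWithStats(m.astype(np.uint8))
for i in range(1,k):
    if st[i,4]>15:
        q=U[lab==i]; t=q[q[:,2]>q[:,2].max()-4]; print(st[i],"min",q.min(0).round(),"max",q.max(0).round(),"top mean",t.mean(0).round(1))
z=U[...,2]
kn=m&(abs(U[...,0]+45)<30)&(abs(U[...,1]+28)<30)&(z>27)&(z<36); q=U[kn]; rr=cv2.minEnclosingCircle(q[:,:2].astype(np.float32)); print("knob top",len(q),rr,np.median(q[:,2]))
h=cv2.cvtColor(p,cv2.COLOR_RGB2HSV).astype(int); y=(h[...,0]>15)&(h[...,0]<32)&(h[...,1]>130)&(z>50)&(U[...,1]<22)
q=U[y]; 
for lo in range(50,160,20):
    t=q[(q[:,2]>lo)&(q[:,2]<lo+20)]; print("frame",lo,len(t),t.mean(0).round(1) if len(t) else "")
E
```

```text
[ 228  144   46  182 3011] min [ 32. -69.   8.] max [ 77.  68. 151.] top mean [ 43.7 -22.9 148.7]
[203 179  10  13  75] min [ 3. 10.  8.] max [10. 17. 36.] top mean [ 6.3 14.  34.2]
[149 201  36  35 748] min [-63. -46.   8.] max [-26. -10.  34.] top mean [-43.9 -27.5  31.1]
[    0   242   382   142 22580] min [ -7.  36. 251.] max [ 90.  70. 333.] top mean [ 63.1  67.8 330.2]
[207 242   9  16  90] min [  3. -69.   8.] max [ 10. -62.  37.] top mean [  6.6 -65.7  34.7]
knob top 390 ((-44.43549346923828, -27.845735549926758), 18.062686920166016) 30.420131153237786
frame 50 25 [ 40.7 -12.1  61.9]
frame 70 5 [40.3 18.4 78.7]
frame 90 15 [ 41.1  12.8 101.3]
frame 110 17 [ 43.1 -21.4 116.8]
frame 130 688 [ 43.9 -22.2 148.6]
frame 150 15 [ 43.5 -18.6 150.3]
```

The cover is at 93° (1.62 rad), so it is propped. The knob axis measures unit (-44.4, -27.8), as specified, and the pegs at (6.5, 14) and (6.5, -66) are clear of my plan. I pre-turn counter-clockwise by 75° while moving above the knob, so the camera side stays away from the cover.

Call:
play_rows(commands=[[0, [0.2, 0, -0.3], -0.8], [0, [0.5, 0, -0.7], -1.9], [0, [0.8, 0, -1.1], -3.0], [0, [1.1, 0, -1.5], -4.1], [0, [1.4, 0, -1.9], -5.2], [0, [1.7, 0, -2.4], -6.3], [0, [2.0, 0, -2.8], -7.4], [0, [2.3, 0, -3.2], -8.5], [0, [2.5, 0, -3.5], -9.6], [0, [2.63, 0, -3.72], -10.7], [0, [2.63, 0, -3.72], -11.7], [0, [2.63, 0, -3.72], -12.5]])

```text
t: 11.28
tcp_pos: [0.4792, 0.0141, 0.283]
orientation: [-0.681, 0.681, -0.191, 0.19]
contact_force: [-0.3, 0.1, -0.3]
grip_width: 0.0854
```

```bash
python3 - <<'E'
from h import *
p,d,K=cam("wrist"); p,d,K=cam("wrist"); s,T=tool(); print(T.round(4),s["t"],s["q"].round(2),s["torque"].round(3))
P=pts(d,K); z=P[...,2]-.046; X=np.array([.4803,.0147])
m=(np.hypot(P[...,0]-X[0],P[...,1]-X[1])<.03)&(z>.026)&(z<.036); q=P[m]
c,r=cv2.minEnclosingCircle((q[:,:2]*1000).astype(np.float32)); print("knob",c,r,m.sum(),"in tool",((np.array([c[0]/1000,c[1]/1000,.076])-T[:3,3])@T[:3,:3]).round(4))
save("h_wrist",p)
E
```

```text
[[ 8.530e-01 -1.600e-03  5.220e-01  4.796e-01]
 [-5.220e-01 -1.000e-04  8.530e-01  1.420e-02]
 [-1.300e-03 -1.000e+00 -9.000e-04  2.830e-01]
 [ 0.000e+00  0.000e+00  0.000e+00  1.000e+00]] 11.3833 [ 0.05  0.12 -0.23  1.93  0.03  1.1   0.83] [-0.007 -0.024  0.001]
knob (480.1848449707031, 14.00821590423584) 18.27715492248535 495 in tool [0.0009 0.207  0.0004]
```

Call:
play_rows(commands=[[0, [0, 0.6, 0], 0], [0, [0, 1.6, 0], 0], [0, [0, 2.6, 0], 0], [0, [0, 3.6, 0], 0], [0, [0, 4.6, 0], 0], [0, [0, 5.6, 0], 0], [0, [0, 6.4, 0], 0], [0, [0, 7.0, 0], 0], [0, [0, 7.5, 0], 0], [0, [0, 7.77, 0], 0], [0, [0, 7.77, 0], 0], [0, [0, 7.77, 0], 0]])

```text
t: 12.38
tcp_pos: [0.48, 0.0144, 0.0506]
orientation: [-0.68, 0.681, -0.193, 0.192]
contact_force: [-0.2, -0.5, 0.1]
grip_width: 0.0854
```

Call:
play_rows(commands=[[0.3, [0, 0, 0], 0], [0.5, [0, 0, 0], 0], [0.8, [0, 0, 0], 0], [1, [0, 0, 0], 0], [1, [0, 0, 0], 0], [1, [0, 0, 0], 0], [1, [0, 0, 0], 0], [1, [0, 0, 0], 0], [1, [0, 0, 0], 0]])

```text
t: 13.13
tcp_pos: [0.4812, 0.0152, 0.0519]
orientation: [0.681, -0.68, 0.191, -0.193]
contact_force: [-1.0, 1.3, 8.3]
grip_width: 0.0341
```

```bash
cat > st.py <<'E'
from h import *
s,T=tool(); print(s["t"],"yaw",round(np.degrees(np.arctan2(T[1,2],T[0,2])),2),"tz",s["torque"].round(3),"F",s["contact_force"].round(1),s["grip_width"].round(4),T[:3,3].round(4),"jt7",s["joint_torque"][6].round(3),"q7",s["q"][6].round(4))
E
python3 st.py
```

```text
Traceback (most recent call last):
  File "st.py", line 2, in <module>
    s,T=tool(); print(s["t"],"yaw",round(np.degrees(np.arctan2(T[1,2],T[0,2])),2),"tz",s["torque"].round(3),"F",s["contact_force"].round(1),s["grip_width"].round(4),T[:3,3].round(4),"jt7",s["joint_torque"][6].round(3),"q7",s["q"][6].round(4))
                                                                                                                                            ^^^^^^^^^^^^^^^^^^^^^
AttributeError: 'float' object has no attribute 'round'
```

```bash
sed -i 's/s\["grip_width"\].round(4)/round(float(s["grip_width"]),4)/' st.py; python3 st.py
```

```text
13.1333 yaw 58.52 tz [0.328 0.229 0.01 ] F [-1.   1.3  8.3] 0.0341 [0.4812 0.0152 0.0519] jt7 0.025 q7 0.7196
```

Call:
play_rows(commands=[[1, [0, 0, 0], 0.3], [1, [0, 0, 0], 0.7], [1, [0, 0, 0], 1.1], [1, [0, 0, 0], 1.5], [1, [0, 0, 0], 1.6], [1, [0, 0, 0], 1.6]])

```text
t: 13.63
tcp_pos: [0.4812, 0.0152, 0.0519]
orientation: [0.663, -0.662, 0.248, -0.249]
contact_force: [-1.2, 1.3, 8.2]
grip_width: 0.0348
```

```bash
python3 st.py
```

```text
13.6333 yaw 48.88 tz [ 0.297  0.26  -0.041] F [-1.2  1.3  8.2] 0.0348 [0.4812 0.0152 0.0519] jt7 -0.135 q7 0.5824
```

Call:
play_rows(commands=[[1, [0, 0, 0], 0.3], [1, [0, 0, 0], 0.6], [1, [0, 0, 0], 0.9], [1, [0, 0, 0], 1], [1, [0, 0, 0], 1]])

```text
t: 14.05
tcp_pos: [0.4812, 0.0151, 0.0519]
orientation: [0.649, -0.648, 0.282, -0.283]
contact_force: [-2.1, 0.6, 7.3]
grip_width: 0.0342
```

```bash
python3 st.py
```

```text
14.05 yaw 42.88 tz [ 0.288  0.301 -0.036] F [-2.1  0.6  7.3] 0.0342 [0.4812 0.0151 0.0519] jt7 -0.117 q7 0.4973
```

Call:
play_rows(commands=[[1, [0, 0, 0], 0], [1, [0, 0, 0], 0], [1, [0, 0, 0], 0]])

```text
t: 14.3
tcp_pos: [0.4811, 0.0151, 0.0519]
orientation: [0.649, -0.648, 0.282, -0.283]
contact_force: [-1.6, 1.6, 8.6]
grip_width: 0.0344
```

```bash
python3 st.py
```

```text
14.3 yaw 42.92 tz [0.316 0.305 0.006] F [-1.6  1.6  8.6] 0.0344 [0.4811 0.0151 0.0519] jt7 0.023 q7 0.4978
```

Call:
play_rows(commands=[[1, [0, 0, 0], 0.3], [1, [0, 0, 0], 0.6], [1, [0, 0, 0], 0.9], [1, [0, 0, 0], 1], [1, [0, 0, 0], 1], [1, [0, 0, 0], 1]])

```text
t: 14.8
tcp_pos: [0.4811, 0.0151, 0.0519]
orientation: [0.633, -0.632, 0.315, -0.317]
contact_force: [-0.6, 1.7, 8.1]
grip_width: 0.0342
```

```bash
python3 st.py
```

```text
14.8 yaw 36.91 tz [ 0.329  0.302 -0.015] F [-0.6  1.7  8.1] 0.0342 [0.4811 0.0151 0.0519] jt7 0.005 q7 0.4128
```

Call:
play_rows(commands=[[1, [0, 0, 0], 0.3], [1, [0, 0, 0], 0.6], [1, [0, 0, 0], 0.8], [1, [0, 0, 0], 0.8], [1, [0, 0, 0], 0.8]])

```text
t: 15.22
tcp_pos: [0.4811, 0.015, 0.0519]
orientation: [0.619, -0.618, 0.342, -0.343]
contact_force: [-2.0, 0.7, 9.1]
grip_width: 0.0344
```

```bash
python3 st.py
```

```text
15.2167 yaw 32.11 tz [ 0.243  0.299 -0.031] F [-2.   0.7  9.1] 0.0344 [0.4811 0.015  0.0519] jt7 -0.012 q7 0.3449
```

Call:
play_rows(commands=[[1, [0, 0, 0], 0.3], [1, [0, 0, 0], 0.6], [1, [0, 0, 0], 0.8], [1, [0, 0, 0], 0.8], [1, [0, 0, 0], 0.8]])

```text
t: 15.63
tcp_pos: [0.481, 0.015, 0.0519]
orientation: [0.604, -0.603, 0.367, -0.368]
contact_force: [-1.2, 2.1, 8.9]
grip_width: 0.0342
```

```bash
python3 st.py
```

```text
15.6333 yaw 27.3 tz [ 0.253  0.336 -0.024] F [-1.2  2.1  8.9] 0.0342 [0.481  0.015  0.0519] jt7 -0.012 q7 0.2772
```

Call:
play_rows(commands=[[1, [0, 0, 0], 0.3], [1, [0, 0, 0], 0.6], [1, [0, 0, 0], 0.8], [1, [0, 0, 0], 0.8], [1, [0, 0, 0], 0.8]])

```text
t: 16.05
tcp_pos: [0.481, 0.015, 0.0518]
orientation: [0.589, -0.587, 0.392, -0.393]
contact_force: [-1.0, 1.7, 9.1]
grip_width: 0.0345
```

```bash
python3 st.py
```

```text
16.05 yaw 22.5 tz [0.267 0.37  0.012] F [-1.   1.7  9.1] 0.0345 [0.481  0.015  0.0518] jt7 -0.012 q7 0.2096
```

Call:
play_rows(commands=[[1, [0, 0, 0], 0.3], [1, [0, 0, 0], 0.6], [1, [0, 0, 0], 0.8], [1, [0, 0, 0], 0.8], [1, [0, 0, 0], 0.8]])

```text
t: 16.47
tcp_pos: [0.481, 0.015, 0.0519]
orientation: [0.572, -0.57, 0.417, -0.417]
contact_force: [-1.7, 1.2, 9.3]
grip_width: 0.0342
```

```bash
python3 st.py
```

```text
16.4667 yaw 17.71 tz [ 0.315  0.345 -0.023] F [-1.7  1.2  9.3] 0.0342 [0.481  0.015  0.0519] jt7 -0.012 q7 0.1422
```

Call:
play_rows(commands=[[1, [0, 0, 0], 0.3], [1, [0, 0, 0], 0.6], [1, [0, 0, 0], 0.8], [1, [0, 0, 0], 0.8], [1, [0, 0, 0], 0.8]])

```text
t: 16.88
tcp_pos: [0.4809, 0.015, 0.0519]
orientation: [0.554, -0.552, 0.44, -0.441]
contact_force: [-1.9, 1.0, 9.0]
grip_width: 0.0342
```

```bash
python3 st.py
```

```text
16.8833 yaw 12.91 tz [ 0.283  0.418 -0.01 ] F [-1.9  1.   9. ] 0.0342 [0.4809 0.015  0.0519] jt7 -0.012 q7 0.0749
```

Call:
play_rows(commands=[[1, [0, 0, 0], 0.3], [1, [0, 0, 0], 0.6], [1, [0, 0, 0], 0.8], [1, [0, 0, 0], 0.8], [1, [0, 0, 0], 0.8]])

```text
t: 17.3
tcp_pos: [0.4809, 0.015, 0.0519]
orientation: [0.535, -0.533, 0.463, -0.464]
contact_force: [-1.3, 1.3, 9.9]
grip_width: 0.0342
```

```bash
python3 st.py
```

```text
17.3 yaw 8.1 tz [ 0.194  0.497 -0.027] F [-1.3  1.3  9.9] 0.0342 [0.4809 0.015  0.0519] jt7 -0.012 q7 0.0077
```

Call:
play_rows(commands=[[1, [0, 0, 0], 0.3], [1, [0, 0, 0], 0.6], [1, [0, 0, 0], 0.8], [1, [0, 0, 0], 0.8], [1, [0, 0, 0], 0.8]])

```text
t: 17.72
tcp_pos: [0.4808, 0.015, 0.0519]
orientation: [0.515, -0.514, 0.485, -0.485]
contact_force: [-2.6, 1.2, 9.7]
grip_width: 0.0341
```

```bash
python3 st.py
```

```text
17.7167 yaw 3.33 tz [0.238 0.479 0.085] F [-2.6  1.2  9.7] 0.0341 [0.4808 0.015  0.0519] jt7 -0.141 q7 -0.059
```

Call:
play_rows(commands=[[1, [0, 0, 0], 0.2], [1, [0, 0, 0], 0.4], [1, [0, 0, 0], 0.4], [1, [0, 0, 0], 0.4]])

```text
t: 18.05
tcp_pos: [0.4808, 0.015, 0.0519]
orientation: [0.505, -0.504, 0.496, -0.496]
contact_force: [-1.6, 1.4, 10.1]
grip_width: 0.0343
```

```bash
python3 st.py
```

```text
18.05 yaw 0.96 tz [0.22  0.512 0.285] F [-1.6  1.4 10.1] 0.0343 [0.4808 0.015  0.0519] jt7 -0.246 q7 -0.0923
```

Call:
play_rows(commands=[[1, [0, 0, 0], 0.2], [1, [0, 0, 0], 0.4], [1, [0, 0, 0], 0.4], [1, [0, 0, 0], 0.4]])

```text
t: 18.38
tcp_pos: [0.4808, 0.015, 0.0519]
orientation: [-0.494, 0.493, -0.506, 0.506]
contact_force: [-1.1, 0.8, 10.0]
grip_width: 0.0341
```

```bash
python3 st.py
```

```text
18.3833 yaw -1.42 tz [0.159 0.488 0.353] F [-1.1  0.8 10. ] 0.0341 [0.4808 0.015  0.0519] jt7 -0.342 q7 -0.1256
```

The knob bites at a tool yaw of about 3.5°: joint torque rises at 2.4 N m/rad from there. I add about 6° more, for about 10° past the bite.

Call:
play_rows(commands=[[1, [0, 0, 0], 0.2], [1, [0, 0, 0], 0.4], [1, [0, 0, 0], 0.6], [1, [0, 0, 0], 0.8], [1, [0, 0, 0], 1.0], [1, [0, 0, 0], 1.0], [1, [0, 0, 0], 1.0]])

```text
t: 18.97
tcp_pos: [0.4807, 0.015, 0.0518]
orientation: [-0.467, 0.466, -0.531, 0.531]
contact_force: [-2.1, 0.3, 10.8]
grip_width: 0.0343
```

```bash
python3 st.py
```

```text
18.9667 yaw -7.38 tz [0.17  0.522 0.499] F [-2.1  0.3 10.8] 0.0343 [0.4807 0.015  0.0518] jt7 -0.58 q7 -0.2086
```

Call:
play_rows(commands=[[0.6, [0, 0, 0], 0], [0.3, [0, 0, 0], 0], [0.2, [0, 0, 0], 0], [0.2, [0, 0, 0], 0], [0.2, [0, 0, 0], 0], [0.2, [0, 0, 0], 0], [0.2, [0, 0, 0], 0]])

```text
t: 19.55
tcp_pos: [0.48, 0.0143, 0.0506]
orientation: [0.466, -0.466, 0.532, -0.532]
contact_force: [-0.8, 0.1, -0.3]
grip_width: 0.0685
```

Call:
play_rows(commands=[[0.2, [0, -0.3, 0], 0], [0.2, [0, -0.8, 0], 0], [0.2, [0, -1.6, 0], 0], [0.2, [0, -2.6, 0], 0], [0.2, [0, -3.6, 0], 0], [0.2, [0, -4.6, 0], 0], [0.2, [0, -5.6, 0], 0], [0.2, [0, -6.6, 0], 0], [0.2, [0, -7.6, 0], 0], [0.2, [0, -7.6, 0], 0], [0.2, [0, -7.6, 0], 0], [0.2, [0, -7.6, 0], 0]])

```text
t: 20.55
tcp_pos: [0.4796, 0.0143, 0.2785]
orientation: [0.466, -0.466, 0.532, -0.532]
contact_force: [-0.0, 0.4, -0.3]
grip_width: 0.0684
```

```bash
python3 - <<'E'
from h import *
p,d,K=cam("wrist"); s,T=tool(); print(s["t"],T[:3,3].round(3),s["contact_force"].round(1),s["grip_width"])
P=pts(d,K); r=np.radians(-16.7); Rm=np.array([[np.cos(r),-np.sin(r)],[np.sin(r),np.cos(r)]]); C=np.array([.5315,.029])
U=P.copy(); U[...,:2]=(P[...,:2]-C)@Rm; U[...,2]-=.046; U*=1000; z=U[...,2]
h=cv2.cvtColor(p,cv2.COLOR_RGB2HSV).astype(int)
y=(h[...,0]>15)&(h[...,0]<32)&(h[...,1]>130)&(z>135)&(z<160)&(abs(U[...,1])<80); print("frame top",y.sum(),U[y].mean(0) if y.any() else "")
red=((h[...,0]<8)|(h[...,0]>172))&(h[...,1]>130)&(h[...,2]>50)&(z>80); print("head",np.percentile(U[red],[50,95],axis=0) if red.any() else "")
a,_,_=cam("side"); c,_,_=cam("scene")
o=np.zeros((600,800,3),np.uint8); o[:384,:512]=p; o[:280,512:]=cv2.resize(a[150:310,190:320],(288,280)); o[280:600,512:]=cv2.resize(c[120:250,140:290],(288,320)); save("i_mix",o)
E
```

```text
20.6 [0.479 0.014 0.278] [0.2 0.4 1.2] 0.06840409371296784
frame top 828 [ 43.24240933 -19.5365988  148.48630277]
head [[ 57.72322658  51.76905249 133.75945821]
 [ 65.59908678  59.36506144 135.03150107]]
```

View pics/i_mix.png

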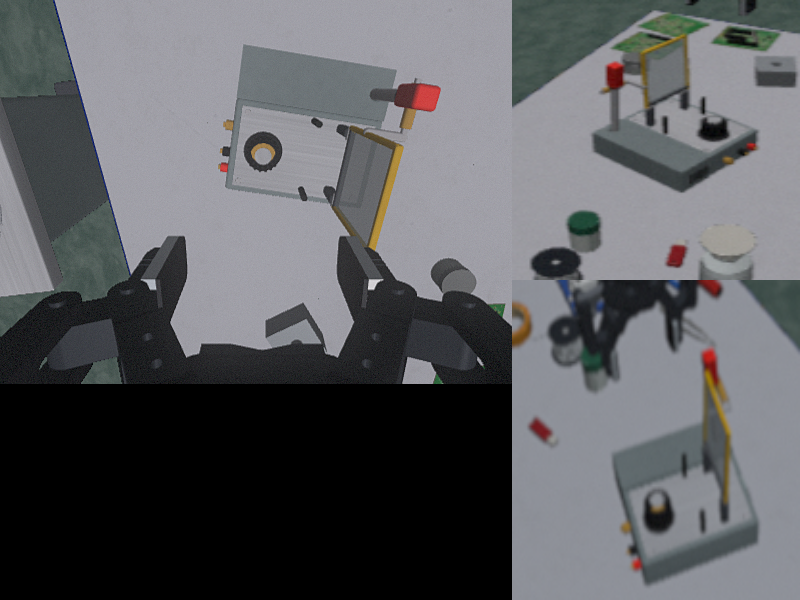

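The final views show the cover propped at about 1.62 rad and the pin head top 134 mm over the deck, so it is fully down. The tins and memory stick look untouched and the gripper is clear, so I hand in.

```bash
python3 -c "
from h import *
print(robot.hand_in())"
```

```text
the job is handed in; nothing more can be done
None
```

The job is done and handed in at about 21 s of the 72 s allowed.

- **Cover:** I took the red-headed pin from its stand, pushed the lift rod back with its shank and lowered the pin into the socket. It touched bottom with about 4.5 N. In the last check its head top was 134 mm over the deck, which is the fully seated height. The cover leaned on it at about 1.62 rad.
- **Knob:** It ran free for about 55° clockwise, then bit. I turned it about 10° further and let go. Wrist-joint torque at the end was 0.58 N m, which puts the collar at about 0.17 rad. The noisier force sensor read 0.50 N m, or about 0.14 rad. Both are inside the wanted 0.08 to 0.35. I couldn't measure the collar's turn directly.
- **Forces:** In the readings I took at the end of each move, the largest force on the tool was about 11 N, while gripping the knob.
- **Surroundings:** In the last pictures the tins and the memory stick looked untouched. I judged this by eye and did not measure their positions. The gripper was clear of everything.
- **Checks:** None failed. The only disagreement was the small one between the two torque readings.

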